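# Count three jars and scan the order

## Robot

A 6-joint arm with a two-finger parallel gripper is mounted at the origin on the work surface. World frame = base frame: x ahead of the robot, y to its left, z up, the work surface at z = 0. Lengths are in m, angles in rad, forces in N, time in s.
With the tool pointing down it reaches from about 0.3 to 0.875 m from the base axis. Payload 6.4 kg.
Tool frame: the origin (TCP) lies on the front face of the gripper's body, between the roots of the fingers; the fingertips stand 64 mm ahead of it and the grasp point (between the pads) lies 45 mm ahead of it (env.grasp_offset is the distance from the TCP to the grasp point, in m); z points along the fingers, y is the direction in which the jaws open and shut (so a half turn about z gives the same grasp; the last joint's range is limited). The gripper opens to 88 mm and grips with 3 to 60 N. Pads are 18 mm wide; open, the fingers measure 123 mm over their backs; the gripper's body (75 mm by 187 mm) begins 45 mm behind the grasp point.
Start: joints at [0.965, 0.181, 1.607, -0, 1.354, -0.206], TCP at [0.224, 0.53, 0.303] pointing down, gripper open.
Joint ranges: [-2.99, 2.99], [-0.89, 2.07], [0.3, 2.58], [-1.14, 4.28], [0, 2.63], [-3.12, 3.12]. Speed limits (rad/s): [2.57, 2.57, 3.01, 3.14, 3.14, 3.14].

## Interface

Orientations are given as [roll, pitch, yaw] about the fixed x, y, z axes, in that order (R = Rz(yaw) Ry(pitch) Rx(roll)).
In Python, from workcell import sense, snapshot, calibration, ticket, env gives the robot as it stands. The module is installed in compiled form; this text tells all that it offers.
- The arm moves only by the tool servo_tool, never from a script. Its argument "deltas" is a list of rows, each a list of 6 numbers: the shift along the tool's x, y, z in units of 0.3 m (1.0 is 0.3 m), then the turn, a rotation vector about the tool's x, y, z in units of 90 degrees (1.0 is 90 degrees). In form: [[x, y, z, ax, ay, az], ...]. A call has 1 to 5 rows; each row is the pose to reach, as a shift and turn from the pose commanded when the call began, along the tool's axes at that moment; what a row does not reach only later rows make up. A row lasts 1/12 s, in which the tool goes at most 41.7 mm and 7.16 degrees, less where a joint would pass 70% of its speed; a pose out of reach is approached as far as the arm can. A call with a number of a shift or a turn outside -1 to 1 is refused whole. A call with a gripper value outside its range is refused whole. "claw" is the opening, from -1 (shut) to 1 (fully open), set as the call begins (left out, the last holds). The fingers move at their own pace and stop on an object; "force" is the grip in N (left out, the last holds). Time passes only in rows, so rows that repeat a pose let the fingers close. It gives the time, the measured TCP pose, the force and the opening at its end, in the units of the state.
- sense(): the state, without advancing time (a new reading comes with each control period).
- snapshot(name): name is "scene" or "top" or "wrist"; returns the picture (420x560x3 uint8, blue, green, red); there is no depth.
- calibration(name): a dict with "intrinsics" (3x3 intrinsics, pixels), "camera_from_world" (4x4, takes a point from world to camera coordinates). Camera axes: x right, y up, looking along -z (the intrinsics and any distortion apply to the point x, -y, -z); pixel columns grow to the right and rows downward; lengths in m; the calibration is good to about 2 mm. The wrist camera is an equidistant fisheye: a pixel r from the principal point sees the ray r / f radians off the axis. A picture is of the moment at which its call begins: read the wrist's pose just before it. calibration takes no time and is no camera call; for the wrist camera it gives the pose at the moment of the call.
- ticket.hand_in(): hands the job in, once; it reports no verdict.
The state is a dict: "time": time; "joint_positions": joint angles; "qvel": joint speeds; "joint_efforts": joint torques, N m; "tcp_pos": TCP position; "tcp_rot": TCP orientation; "wrist_force": force on the tool from outside, world axes, zero at the start; "torque": the same for the moment, N m; "width": finger opening in m.
Only numpy, scipy, OpenCV 4.12 (cv2) and the standard library are available. Lean on these libraries where they do the work, as an engineer would, in place of code of your own. Each camera call takes 0.05 s, during which the arm holds its last target.

## Task

Stand three of the five tablet jars upright in the metal order tray and leave the other two standing in the stock tray. Then draw the hand scanner up out of its stand and tip it nose-down, so that from about 15 cm away its window looks slantwise down at the middle of the order slip on the tray's side panel. Finish like that, holding the scanner still in the air in the gripper, touching nothing else; leave the bottle, the carton and the beaker alone.

Things in the scene. Friction and masses are not known exactly. Their poses are not given: they have to be found in the camera images.
- jar0: one of five identical small tablet jars with screw caps, white with a paper label, round, 46 mm diameter, 75 mm tall, about 60 g. Origin: centre of the underside; its z axis points up through the cap
- jar1: one of five identical small tablet jars with screw caps, white with a paper label, round, 46 mm diameter, 75 mm tall, about 60 g. Origin: centre of the underside; its z axis points up through the cap
- jar2: one of five identical small tablet jars with screw caps, white with a paper label, round, 46 mm diameter, 75 mm tall, about 60 g. Origin: centre of the underside; its z axis points up through the cap
- jar3: one of five identical small tablet jars with screw caps, white with a paper label, round, 46 mm diameter, 75 mm tall, about 60 g. Origin: centre of the underside; its z axis points up through the cap
- jar4: one of five identical small tablet jars with screw caps, white with a paper label, round, 46 mm diameter, 75 mm tall, about 60 g. Origin: centre of the underside; its z axis points up through the cap
- stock: shallow grey tray fixed to the counter, 190 (own x) x 210 (own y) x 12 mm high, wall and floor 4 mm. At the start the jars stand in it in two staggered rows along own y: three near x = -42 mm and two near x = +42 mm, 70 mm apart in a row, so each jar has free space before and behind it along own x. Origin: centre of the underside
- tray: empty metal order tray fixed to the counter, an open box 200 (own x) x 240 (own y) x 30 mm high, walls and floor 4 mm, with a solid flat panel 120 (x) x 75 (y) x 26 mm high joined to its -y side that carries the order slip. Origin: centre of the underside of the open box, panel not counted
- label (a point): middle of the paper order slip with the printed bar code, 90 (tray x) x 60 (tray y) mm, lying face up on the tray's side panel, 27 mm above the counter, 155 mm from the tray's origin towards the tray's -y; axes as the tray's
- stand: white scanner stand fixed to the counter: base plate 120 x 95 x 12 mm with a square upright socket, inside 38 (own x) x 36 (own y) mm, open on top, socket floor 12 mm and socket rim 72 mm above the counter, outside 52 x 50 mm. Origin: centre of the underside
- scanner: T-shaped hand bar code scanner, 200 g, upright in the stand's socket with 3 mm play all round. Handle 32 (x) x 30 (y) mm, z 0 to 115 mm; on it a box head 100 (x, -65 to +35) x 46 (y) x 42 mm (z 115 to 157); grip across the head's flat 46 mm sides near x -8, z 136. Origin: middle of the handle's foot; own z up the handle to the head; it looks along own -x, at the start roughly towards the robot
- window (a point): middle of the glass scan window in the front (own -x) end face of the scanner's head, at (-65, 0, 136) mm in the scanner's frame; axes as the scanner's, it looks straight out along -x
- foot (a point): bottom end of the scanner's handle, the scanner's origin
- syrup: bystander: amber bottle, 64 mm diameter, 150 mm tall; origin at the centre of its underside
- carton: bystander: closed cardboard carton 90 x 130 x 55 mm; origin at the centre of its underside
- beaker: bystander: clear plastic beaker, 70 mm diameter at the rim, 85 mm tall; origin at the centre of its underside
Not all that is in view belongs to the job. What is shaped like the stand but pink or turquoise is not meant.

How it is judged:
By the outcome, as a careful person would: the job done as asked, in the order asked, and still so for the second after the job is handed in, while the arm keeps its last pose, push and grip.
It also fails if it takes over 72 s, if anything falls off the work surface, if the arm or the gripper's body presses on something with over 40 N, if the wrist force passes 120 N, or if a joint passes its speed limit or range.

## Working session

There is one attempt and no reset: what is moved stays moved. The work goes in short steps, Python scripts to look and compute and a tool call to move; the robot and the scene stay as the last step left them, time stands still between calls to the robot, and variables do not carry over. Pictures are saved under pics/ and viewed, and the job is handed in when it is done.

Besides the shell and the picture viewer there is one more tool, called after "Emit:" in YAML: its name, and indented under it one key for each argument. servo_tool: Moves the arm, as the interface text tells. Its arguments: {"type":"object","properties":{"deltas":{"type":"array"},"claw":{"type":"number"},"force":{"type":"number"}},"required":["deltas"]}

```bash
mkdir -p pics; ls; python3 - <<'E'
from workcell import sense,snapshot,calibration,env
import cv2,numpy as np
np.set_printoptions(precision=4,suppress=True)
s=sense();print(s)
for n in("scene","top","wrist"):
    c=calibration(n);print(n,c)
    cv2.imwrite(f"pics/{n}0.png",snapshot(n))
print(env.grasp_offset)
E
```

```text
pics
{'time': 0.0, 'joint_positions': array([ 0.9647,  0.1815,  1.608 , -0.    ,  1.3538, -0.2063]), 'qvel': array([ 0.0006, -0.    , -0.0025, -0.0017, -0.0003,  0.0003]), 'joint_efforts': array([  0.0011, -43.3879, -34.1847,   0.0703,   0.039 ,  -0.0002]), 'tcp_pos': array([0.2236, 0.5293, 0.3018]), 'tcp_rot': array([-3.14  , -0.0003,  2.7418]), 'wrist_force': array([-0.0519,  0.2033,  0.6699]), 'torque': array([ 0.0421,  0.0163, -0.0736]), 'width': 0.08804044516572081}
scene {'intrinsics': array([[459.3018,   0.    , 271.2696],
       [  0.    , 459.3018, 207.5436],
       [  0.    ,   0.    ,   1.    ]]), 'camera_from_world': array([[-0.8322,  0.5543, -0.0158,  0.4785],
       [-0.4753, -0.6983,  0.5353,  0.0979],
       [ 0.2857,  0.4529,  0.8445, -1.4294],
       [ 0.    ,  0.    ,  0.    ,  1.    ]])}
top {'intrinsics': array([[469.9441,   0.    , 274.5023],
       [  0.    , 469.9441, 211.8346],
       [  0.    ,   0.    ,   1.    ]]), 'camera_from_world': array([[ 0.0357, -0.9994, -0.0016, -0.1404],
       [ 0.976 ,  0.0345,  0.2151, -0.516 ],
       [-0.215 , -0.0092,  0.9766, -1.3955],
       [ 0.    ,  0.    ,  0.    ,  1.    ]])}
wrist {'intrinsics': array([[325.1923,   0.    , 278.9647],
       [  0.    , 325.1923, 213.7663],
       [  0.    ,   0.    ,   1.    ]]), 'camera_from_world': array([[ 0.389 ,  0.9212, -0.002 , -0.5737],
       [-0.886 ,  0.3735, -0.2747,  0.0369],
       [-0.2523,  0.1086,  0.9615, -0.3883],
       [ 0.    ,  0.    ,  0.    ,  1.    ]])}
0.0453
```

View pics/scene0.png

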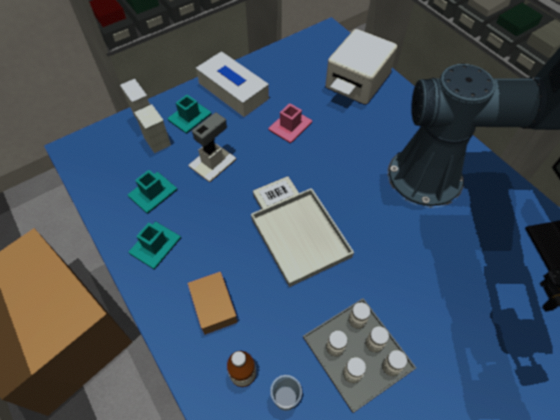

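View pics/top0.png

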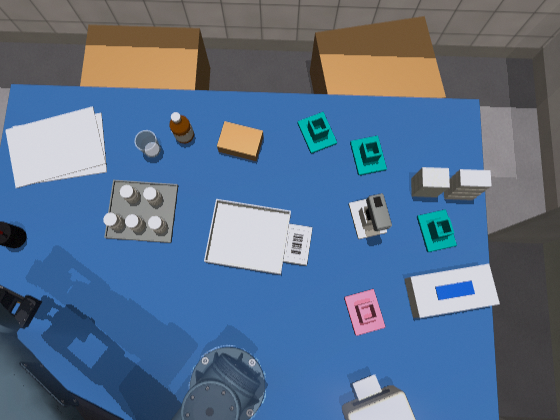

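View pics/wrist0.png

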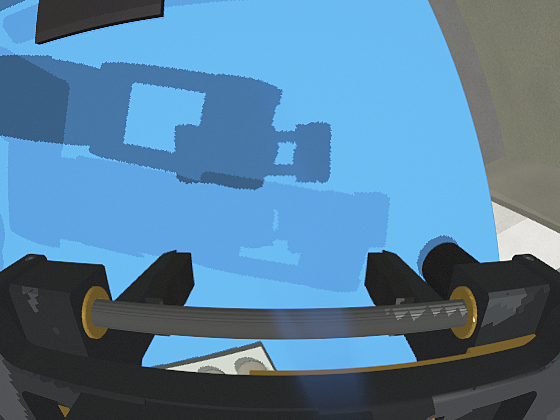

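Top view: the stock tray is around (142,210) with five jars, and the order tray around (248,237) with its slip at (297,244). The candidates for the stand are white at (369,216), which holds the dark scanner, turquoise at (317,132), (369,154) and (437,231), and pink at (365,311). The description says white, so I choose the one at (369,216). Next are close crops.

```bash
cat > h.py <<'E'
import cv2,numpy as np
from workcell import sense,snapshot,calibration
from scipy.spatial.transform import Rotation as R
np.set_printoptions(precision=4,suppress=True)
def ray(c,u,v,fish=False):
    K=c["intrinsics"];T=c["camera_from_world"]
    a=(u-K[0,2])/K[0,0];b=(v-K[1,2])/K[1,1]
    if fish:
        r=np.hypot(a,b);k=np.sin(r)/r if r>1e-9 else 1;d=np.array([a*k,-b*k,-np.cos(r)])
    else: d=np.array([a,-b,-1.])
    Rm=T[:3,:3];return -Rm.T@T[:3,3],Rm.T@d
def onz(c,u,v,z,fish=False):
    o,d=ray(c,u,v,fish);return o+d*(z-o[2])/d[2]
def proj(c,p,fish=False):
    K=c["intrinsics"];T=c["camera_from_world"];q=T[:3,:3]@np.asarray(p)+T[:3,3];q=np.array([q[0],-q[1],-q[2]])
    if fish:
        r=np.hypot(q[0],q[1]);th=np.arctan2(r,q[2]);a=q[:2]/r*th
    else:a=q[:2]/q[2]
    return K[0,0]*a[0]+K[0,2],K[1,1]*a[1]+K[1,2]
E
python3 - <<'E'
import cv2,numpy as np
t=cv2.imread("pics/top0.png");s=cv2.imread("pics/scene0.png")
a=cv2.resize(t[170:255,95:185],None,fx=4,fy=4,interpolation=cv2.INTER_CUBIC)
b=cv2.resize(t[185:245,340:400],None,fx=6,fy=6,interpolation=cv2.INTER_CUBIC)
im=np.zeros((360,740,3),np.uint8);im[:340,:360]=a;im[:360,370:730]=b;cv2.imwrite("pics/c1.png",im)
a=cv2.resize(t[195:280,200:320],None,fx=3,fy=3,interpolation=cv2.INTER_CUBIC)
b=cv2.resize(s[105:185,180:245],None,fx=5,fy=5,interpolation=cv2.INTER_CUBIC)
im=np.zeros((400,700,3),np.uint8);im[:255,:360]=a;im[:400,370:695]=b;cv2.imwrite("pics/c2.png",im)
E
```

```text
(no output)
```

View pics/c1.png

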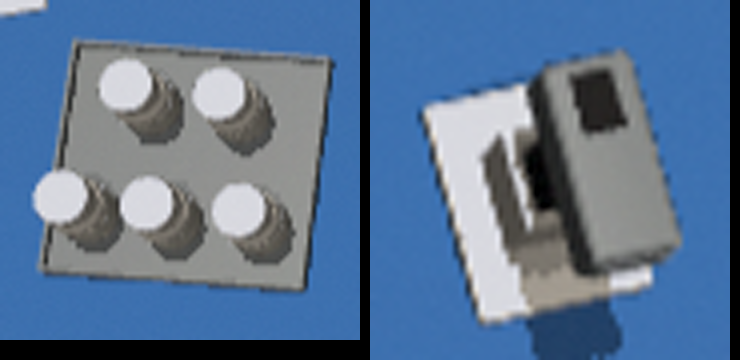

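View pics/c2.png

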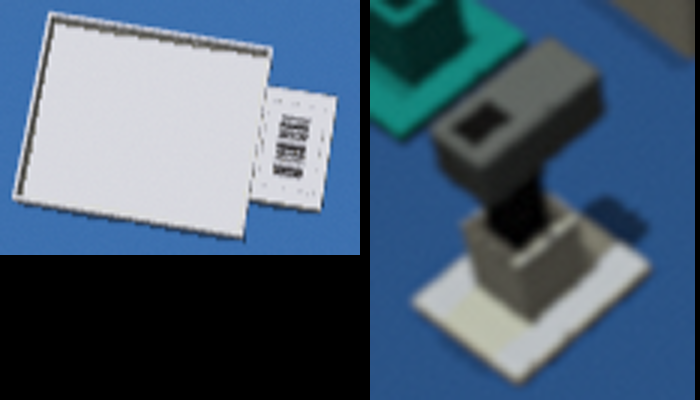

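```bash
cat > m1.py <<'E'
from h import *
c=calibration("top");t=cv2.imread("pics/top0.png")
print("cam",ray(c,0,0)[0])
# jars: caps bright white in stock region
hsv=cv2.cvtColor(t,cv2.COLOR_BGR2HSV)
m=((hsv[...,2]>195)&(hsv[...,1]<40)).astype(np.uint8)
n,l,st,ce=cv2.connectedComponentsWithStats(m)
for i in range(1,n):
    if st[i,4]>60: print(i,st[i],ce[i])
    if 100<ce[i][0]<180 and 180<ce[i][1]<240 and st[i,4]>60: print("  jar",onz(c,*ce[i],0.075))
def pr(name,pts,z,s,ox,oy):
    for p in pts: print(name,p,onz(c,p[0]/s+ox,p[1]/s+oy,z))
pr("stock",[(76,42),(330,62),(304,290),(42,272)],0.012,4,95,170)
pr("tray",[(50,13),(272,48),(243,240),(14,200)],0.03,3,200,195)
pr("slip",[(268,90),(337,97),(321,211),(250,203)],0.027,3,200,195)
pr("standbase",[(52,105),(110,323),(286,285)],0.012,6,340,185)
pr("head",[(180,75),(252,52),(312,238),(232,270)],0.169,6,340,185)
E
python3 m1.py
```

```text
cam [ 0.2087 -0.1353  1.4737]
1 [   6  107  100   80 5736] [ 56.6829 147.019 ]
2 [171 112   9   9  61] [175.1148 116.0164]
7 [423 167  26  20 484] [435.5868 176.6963]
8 [460 169  31  17 474] [475.481  177.3038]
9 [120 185  13  12 128] [125.8359 190.625 ]
  jar [0.5672 0.3378 0.075 ]
10 [143 187  13  12 123] [149.2846 192.7154]
  jar [0.5631 0.265  0.075 ]
12 [349 199  18  39 330] [357.9333 216.1455]
16 [ 207  203  105   70 5036] [255.0975 238.5292]
35 [104 213  13  12 128] [109.6016 218.5   ]
  jar [0.4781 0.3781 0.075 ]
36 [125 214  13  13 131] [131.1374 220.2901]
  jar [0.4749 0.3121 0.075 ]
39 [148 216  13  13 132] [154.1136 221.8561]
  jar [0.4725 0.2419 0.075 ]
55 [ 411  264   88   53 2733] [454.2349 290.0212]
62 [353 375  28  25 427] [366.7283 386.9063]
63 [ 349  393   66   27 1095] [385.684  409.7562]
stock (76, 42) [0.6158 0.4009 0.012 ]
stock (330, 62) [0.6063 0.1943 0.012 ]
stock (304, 290) [0.4203 0.1998 0.012 ]
stock (42, 272) [0.4273 0.4072 0.012 ]
tray (50, 13) [0.5605 0.0627 0.03  ]
tray (272, 48) [ 0.5309 -0.1725  0.03  ]
tray (243, 240) [ 0.3297 -0.1486  0.03  ]
tray (14, 200) [0.3621 0.0873 0.03  ]
slip (268, 90) [ 0.4865 -0.1696  0.027 ]
slip (337, 97) [ 0.4816 -0.2418  0.027 ]
slip (321, 211) [ 0.3623 -0.2276  0.027 ]
slip (250, 203) [ 0.3679 -0.1546  0.027 ]
standbase (52, 105) [ 0.5693 -0.3575  0.012 ]
standbase (110, 323) [ 0.4528 -0.3881  0.012 ]
standbase (286, 285) [ 0.4763 -0.4805  0.012 ]
head (180, 75) [ 0.5475 -0.3946  0.169 ]
head (252, 52) [ 0.56  -0.429  0.169]
head (312, 238) [ 0.4705 -0.456   0.169 ]
head (232, 270) [ 0.4538 -0.4182  0.169 ]
```

```bash
cat > go.py <<'E'
import sys
from h import *
# go.py gx gy gz yaw [tilt]  : target of grasp point; tool yaw; tilt=nose-down angle about scanner y (tool x=scanner x)
a=list(map(float,sys.argv[1:]));tilt=a[4] if len(a)>4 else 0
s=sense();Rc=R.from_euler("xyz",s["tcp_rot"]);
Rt=R.from_euler("z",a[3])*R.from_euler("y",-tilt)*R.from_euler("x",np.pi)
g=np.array(a[:3]);tcp=g-0.0453*Rt.as_matrix()[:,2]
d=Rc.inv().apply(tcp-s["tcp_pos"]);w=(Rc.inv()*Rt).as_rotvec()
print("t",s["time"],"w",s["width"],"F",s["wrist_force"],"grasp now",s["tcp_pos"]+0.0453*Rc.as_matrix()[:,2],"q",s["joint_positions"])
print("row",(d/0.3).round(3).tolist()+(w/(np.pi/2)).round(3).tolist(),"rows",max(np.linalg.norm(d)/.0417,np.degrees(np.linalg.norm(w))/7.16).round(1))
E
python3 - <<'E'
from h import *
c=calibration("top")
for p in [(125.84,190.63),(149.28,192.72),(109.6,218.5),(131.14,220.29),(154.11,221.86)]: print(onz(c,*p,.079))
for p in [(317,132),(369,154),(437,231)]: print("turq",onz(c,*p,.05))
s=sense();w=calibration("wrist");Rc=R.from_euler("xyz",s["tcp_rot"]);print("cam in tool",Rc.inv().apply(ray(w,0,0)[0]-s["tcp_pos"]))
E
python3 go.py 0.562 0.263 0.20 1.526
```

```text
[0.5662 0.3365 0.079 ]
[0.5621 0.2639 0.079 ]
[0.4773 0.3766 0.079 ]
[0.4741 0.3108 0.079 ]
[0.4717 0.2408 0.079 ]
turq [ 0.7901 -0.2494  0.05  ]
turq [ 0.7213 -0.4162  0.05  ]
turq [ 0.4794 -0.6231  0.05  ]
cam in tool [ 0.0713 -0.0003 -0.0804]
t 0.15 w 0.08838142715761911 F [ 0.1538 -0.4708  0.027 ] grasp now [0.2236 0.5294 0.2568] q [ 0.9647  0.1813  1.6077  0.      1.3538 -0.2063]
row [-1.385, -0.379, 0.189, -0.001, 0.0, 0.774] rows 10.4
```

Emit:
servo_tool:
  deltas:
    - [-0.69,-0.19,0.05,0,0,0.39]
    - [-0.69,-0.19,0.05,0,0,0.39]
    - [-0.69,-0.19,0.05,0,0,0.39]
    - [-0.69,-0.19,0.05,0,0,0.39]
    - [-0.69,-0.19,0.05,0,0,0.39]
  claw: 0.5
  force: 15

```text
time: 0.57
tcp_pos: [0.3878, 0.3995, 0.2879]
tcp_rot: [-3.141, -0.0, 2.124]
wrist_force: [-0.5, 0.4, 0.3]
width: 0.0662
```

```bash
python3 go.py 0.562 0.264 0.15 1.526
```

```text
t 0.5667 w 0.06616504223672116 F [-0.4838  0.4327  0.2758] grasp now [0.3878 0.3995 0.2426] q [0.587  0.1541 1.6685 0.0001 1.3192 0.0342]
row [-0.689, 0.257, 0.309, -0.0, 0.0, 0.38] rows 5.7
```

Emit:
servo_tool:
  deltas:
    - [-0.69,0.257,0.309,0,0,0.38]
    - [-0.69,0.257,0.309,0,0,0.38]
    - [-0.69,0.257,0.309,0,0,0.38]
    - [-0.69,0.257,0.309,0,0,0.38]
    - [-0.69,0.257,0.309,0,0,0.38]

```text
time: 0.98
tcp_pos: [0.5403, 0.2822, 0.2066]
tcp_rot: [-3.141, 0.0, 1.526]
wrist_force: [0.2, 0.8, 0.2]
width: 0.0662
```

```bash
python3 go.py 0.562 0.264 0.052 1.526; python3 -c "
from h import *
w=calibration('wrist');im=snapshot('wrist');print(proj(w,[.5621,.2639,.079],True))
cv2.imwrite('pics/w1.png',im)"
```

```text
t 0.9833 w 0.06617695484526474 F [0.1802 0.8008 0.1692] grasp now [0.5402 0.2822 0.1613] q [0.2868 0.3544 1.5966 0.     1.1909 0.3318]
row [-0.057, 0.075, 0.364, -0.0, 0.0, -0.0] rows 2.7
(np.float64(312.43169019557666), np.float64(252.93506673985388))
```

View pics/w1.png

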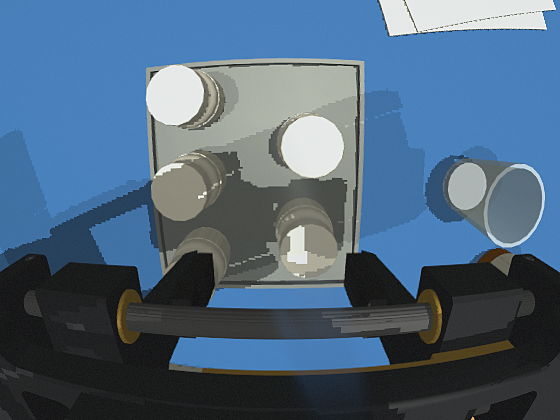

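The wrist view shows the target cap at (307,250) against (312,253) predicted from the top camera, so they agree within about 2 mm. The fingers straddle it along stock x. I'll descend.

Emit:
servo_tool:
  deltas:
    - [-0.057,0.07,0.08,0,0,0]
    - [-0.057,0.07,0.2,0,0,0]
    - [-0.057,0.07,0.3,0,0,0]
    - [-0.057,0.07,0.364,0,0,0]
    - [-0.057,0.07,0.364,0,0,0]

```text
time: 1.45
tcp_pos: [0.5559, 0.2647, 0.0929]
tcp_rot: [-3.132, 0.003, 1.532]
wrist_force: [-1.2, -1.1, -0.3]
width: 0.0663
```

Emit:
servo_tool:
  deltas:
    - [0,0,0,0,0,0]
    - [0,0,0,0,0,0]
    - [0,0,0,0,0,0]
    - [0,0,0,0,0,0]
  claw: -0.4
  force: 15

```text
time: 1.78
tcp_pos: [0.5607, 0.2664, 0.1006]
tcp_rot: [3.138, -0.001, 1.533]
wrist_force: [0.6, 0.3, 2.6]
width: 0.0453
```

Emit:
servo_tool:
  deltas:
    - [0,0,-0.1,0,0,0]
    - [0,0,-0.2,0,0,0]
    - [0,0,-0.3,0,0,0]
    - [0,0,-0.3,0,0,0]

```text
time: 2.12
tcp_pos: [0.5631, 0.2671, 0.1967]
tcp_rot: [3.129, -0.004, 1.533]
wrist_force: [2.0, 0.6, -0.1]
width: 0.0456
```

```bash
python3 go.py 0.453 0.017 0.145 1.446; python3 -c "
from h import *
im=snapshot('wrist')
cv2.imwrite('pics/w2.png',im)"
```

```text
t 2.1167 w 0.045587171224981134 F [ 1.9993  0.6354 -0.1174] grasp now [0.5637 0.2673 0.1514] q [0.2527 0.3875 1.5738 0.0001 1.1674 0.2907]
row [-0.847, -0.335, 0.014, 0.008, -0.003, 0.055] rows 6.6
```

View pics/w2.png

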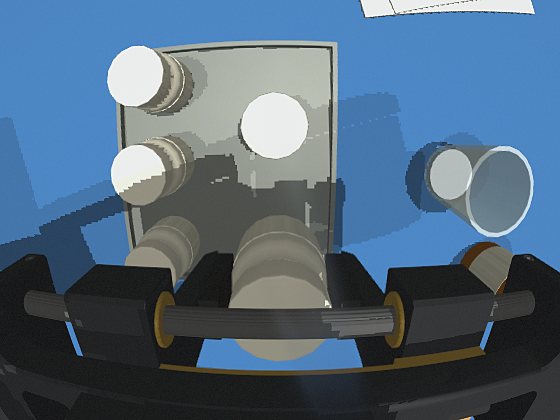

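The jar is held between the fingers (width 45.6 mm). I'll carry it to the tray.

Emit:
servo_tool:
  deltas:
    - [-0.08,-0.03,0,0,0,0.01]
    - [-0.22,-0.08,0,0,0,0.02]
    - [-0.36,-0.14,0,0,0,0.03]
    - [-0.49,-0.19,0,0,0,0.04]
    - [-0.62,-0.24,0,0,0,0.05]

```text
time: 2.58
tcp_pos: [0.4814, 0.0882, 0.1876]
tcp_rot: [-3.141, 0.0, 1.454]
wrist_force: [0.8, -1.2, -0.6]
width: 0.0453
```

```bash
python3 go.py 0.453 0.017 0.085 1.446
```

```text
t 2.5833 w 0.045334673739225645 F [ 0.782  -1.1613 -0.6162] grasp now [0.4814 0.0882 0.1423] q [-0.0617  0.1325  1.9165 -0.0002  1.0936  0.055 ]
row [-0.247, -0.066, 0.191, -0.001, 0.0, 0.005] rows 2.3
```

Emit:
servo_tool:
  deltas:
    - [-0.12,-0.03,0.0,0,0,0.005]
    - [-0.22,-0.06,0.05,0,0,0.005]
    - [-0.247,-0.066,0.15,0,0,0.005]
    - [-0.247,-0.066,0.191,0,0,0.005]
    - [-0.247,-0.066,0.191,0,0,0.005]

```text
time: 3.0
tcp_pos: [0.4521, 0.0177, 0.1281]
tcp_rot: [-3.135, -0.001, 1.444]
wrist_force: [-0.7, 0.8, -1.2]
width: 0.0451
```

```bash
python3 go.py 0.453 0.017 0.052 1.446
```

```text
t 3.0 w 0.045102997163065574 F [-0.7496  0.8261 -1.1602] grasp now [0.4518 0.0178 0.0828] q [-0.2242  0.1628  2.0327 -0.      0.9523 -0.0972]
row [-0.002, 0.004, 0.103, -0.004, -0.0, -0.001] rows 0.7
```

Emit:
servo_tool:
  deltas:
    - [0,0,0.04,0,0,0]
    - [0,0,0.07,0,0,0]
    - [0,0,0.087,0,0,0]
    - [0,0,0.092,0,0,0]
    - [0,0,0.092,0,0,0]

```text
time: 3.42
tcp_pos: [0.4548, 0.0184, 0.1033]
tcp_rot: [-3.141, -0.0, 1.447]
wrist_force: [-0.2, -0.4, -1.4]
width: 0.0453
```

Emit:
servo_tool:
  deltas:
    - [0,0,0,0,0,0]
    - [0,0,0,0,0,0]
    - [0,0,0,0,0,0]
  claw: 0.5

```text
time: 3.67
tcp_pos: [0.4553, 0.018, 0.1041]
tcp_rot: [3.14, 0.0, 1.446]
wrist_force: [-0.1, -0.2, 0.3]
width: 0.0631
```

Emit:
servo_tool:
  deltas:
    - [0,0,-0.1,0,0,0]
    - [0,0,-0.22,0,0,0]
    - [0,0,-0.33,0,0,0]
    - [0,0,-0.33,0,0,0]

```text
time: 4.0
tcp_pos: [0.4585, 0.0174, 0.2091]
tcp_rot: [3.13, 0.001, 1.446]
wrist_force: [1.3, -0.7, 1.5]
width: 0.0662
```

```bash
python3 go.py 0.472 0.241 0.15 1.526;python3 -c "
from h import *
im=snapshot('wrist')
cv2.imwrite('pics/w3.png',im)"
```

```text
t 4.0 w 0.06622907540433166 F [ 1.258  -0.7006  1.4645] grasp now [0.4591 0.0173 0.1638] q [-0.2218  0.0238  1.9832  0.0001  1.1229 -0.0972]
row [0.745, -0.049, 0.045, 0.007, 0.001, -0.051] rows 5.4
```

View pics/w3.png

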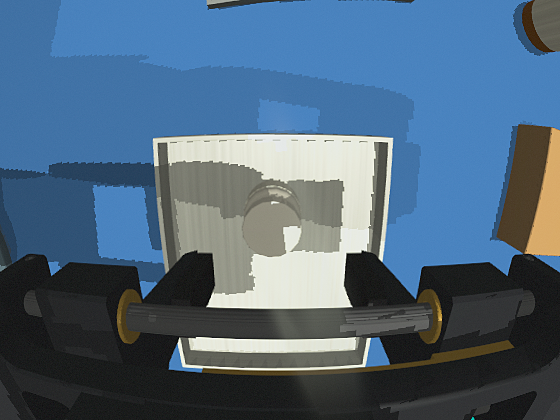

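The jar stands upright in the tray at (272,222). Next is the jar at (0.472, 0.241).

Emit:
servo_tool:
  deltas:
    - [0.1,-0.01,0.0,0,0,-0.01]
    - [0.24,-0.02,0.01,0,0,-0.02]
    - [0.38,-0.03,0.02,0,0,-0.03]
    - [0.52,-0.04,0.03,0,0,-0.04]
    - [0.64,-0.045,0.04,0,0,-0.05]

```text
time: 4.47
tcp_pos: [0.4645, 0.2123, 0.1894]
tcp_rot: [-3.14, 0.0, 1.525]
wrist_force: [1.8, 0.1, 0.5]
width: 0.0659
```

Emit:
servo_tool:
  deltas:
    - [0.07,-0.004,0,0,0,0]
    - [0.1,-0.004,0,0,0,0]
    - [0.1,-0.004,0,0,0,0]
    - [0.1,-0.004,0,0,0,0]

```text
time: 4.8
tcp_pos: [0.4652, 0.2397, 0.1898]
tcp_rot: [-3.14, 0.001, 1.525]
wrist_force: [0.0, 0.6, 0.3]
width: 0.066
```

```bash
python3 go.py 0.472 0.241 0.054 1.526
```

```text
t 4.8 w 0.06597565244132457 F [0.0452 0.64   0.3201] grasp now [0.4651 0.2396 0.1445] q [ 0.249   0.2012  1.8308 -0.0006  1.111   0.2948]
row [0.006, 0.023, 0.301, -0.001, 0.001, -0.001] rows 2.2
```

Emit:
servo_tool:
  deltas:
    - [0.006,0.023,0.06,0,0,0]
    - [0.006,0.023,0.16,0,0,0]
    - [0.006,0.023,0.25,0,0,0]
    - [0.006,0.023,0.3,0,0,0]
    - [0.006,0.023,0.3,0,0,0]

```text
time: 5.22
tcp_pos: [0.4703, 0.2391, 0.0969]
tcp_rot: [-3.135, 0.002, 1.522]
wrist_force: [-0.5, -0.1, 0.4]
width: 0.0663
```

Emit:
servo_tool:
  deltas:
    - [0,0,0,0,0,0]
    - [0,0,0,0,0,0]
    - [0,0,0,0,0,0]
    - [0,0,0,0,0,0]
  claw: -0.4

```text
time: 5.55
tcp_pos: [0.4737, 0.2417, 0.1021]
tcp_rot: [3.139, -0.001, 1.524]
wrist_force: [0.3, -1.2, 2.8]
width: 0.045
```

Emit:
servo_tool:
  deltas:
    - [0,0,-0.1,0,0,0]
    - [0,0,-0.2,0,0,0]
    - [0,0,-0.3,0,0,0]
    - [0,0,-0.3,0,0,0]

```text
time: 5.88
tcp_pos: [0.4761, 0.2428, 0.1976]
tcp_rot: [3.13, -0.003, 1.525]
wrist_force: [1.1, -1.2, -0.3]
width: 0.0448
```

```bash
python3 go.py 0.446 -0.045 0.15 1.446;python3 -c "
from h import *
im=snapshot('wrist')
cv2.imwrite('pics/w4.png',im)"
```

```text
t 5.8833 w 0.04477999809803083 F [ 1.1262 -1.2118 -0.2844] grasp now [0.4766 0.243  0.1523] q [0.2494 0.2065 1.8061 0.     1.1172 0.2953]
row [-0.963, -0.056, 0.004, 0.007, -0.002, 0.05] rows 6.9
```

View pics/w4.png

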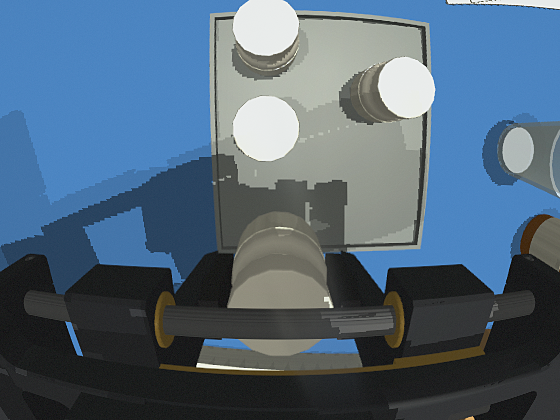

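The second jar is held and the other three stand undisturbed. I'll carry it over the tray.

Emit:
servo_tool:
  deltas:
    - [-0.08,0,0,0,0,0.01]
    - [-0.22,-0.01,0,0,0,0.02]
    - [-0.36,-0.02,0,0,0,0.03]
    - [-0.5,-0.03,0,0,0,0.04]
    - [-0.635,-0.04,0,0,0,0.05]

```text
time: 6.35
tcp_pos: [0.4506, 0.051, 0.1898]
tcp_rot: [-3.141, 0.0, 1.446]
wrist_force: [0.6, -0.5, -1.4]
width: 0.0448
```

Emit:
servo_tool:
  deltas:
    - [-0.13,0,0,0,0,0]
    - [-0.24,-0.01,0,0,0,0]
    - [-0.3,-0.01,0,0,0,0]
    - [-0.32,-0.01,0,0,0,0]

```text
time: 6.68
tcp_pos: [0.4361, -0.045, 0.19]
tcp_rot: [-3.141, 0.0, 1.443]
wrist_force: [0.1, -0.1, -0.9]
width: 0.0449
```

```bash
python3 go.py 0.446 -0.045 0.08 1.446
```

```text
t 6.6833 w 0.0448992875439173 F [ 0.0547 -0.0898 -0.9408] grasp now [ 0.4361 -0.045   0.1447] q [-0.3745  0.0138  2.0387 -0.0007  1.0895 -0.246 ]
row [0.004, 0.033, 0.216, -0.0, 0.0, -0.002] rows 1.6
```

Emit:
servo_tool:
  deltas:
    - [0.004,0.033,0.06,0,0,0]
    - [0.004,0.033,0.14,0,0,0]
    - [0.004,0.033,0.2,0,0,0]
    - [0.004,0.033,0.24,0,0,0]
    - [0.004,0.033,0.27,0,0,0]

```text
time: 7.1
tcp_pos: [0.4458, -0.0415, 0.1076]
tcp_rot: [-3.139, -0.001, 1.447]
wrist_force: [-0.5, -0.7, 0.1]
width: 0.0448
```

Emit:
servo_tool:
  deltas:
    - [0,0,0.01,0,0,0]
    - [0,0,0.018,0,0,0]
    - [0,0,0.018,0,0,0]

```text
time: 7.35
tcp_pos: [0.4469, -0.0424, 0.1041]
tcp_rot: [-3.142, -0.0, 1.446]
wrist_force: [0.2, 0.1, -0.6]
width: 0.0453
```

Emit:
servo_tool:
  deltas:
    - [0,0,0,0,0,0]
    - [0,0,0,0,0,0]
    - [0,0,0,0,0,0]
  claw: 0.5

```text
time: 7.6
tcp_pos: [0.4474, -0.0428, 0.1048]
tcp_rot: [3.14, 0.0, 1.446]
wrist_force: [-0.5, 0.2, 0.8]
width: 0.0626
```

Emit:
servo_tool:
  deltas:
    - [0,0,-0.1,0,0,0]
    - [0,0,-0.22,0,0,0]
    - [0,0,-0.33,0,0,0]
    - [0,0,-0.33,0,0,0]

```text
time: 7.93
tcp_pos: [0.4504, -0.0439, 0.2098]
tcp_rot: [3.13, 0.003, 1.446]
wrist_force: [-0.4, 0.0, -0.5]
width: 0.066
```

```bash
python3 go.py 0.474 0.311 0.15 1.526;python3 -c "
from h import *
im=snapshot('wrist')
cv2.imwrite('pics/w5.png',im)"
```

```text
t 7.9333 w 0.06597867220007061 F [-0.3739  0.0289 -0.4799] grasp now [ 0.4509 -0.0441  0.1645] q [-0.3605  0.0078  1.998   0.0001  1.124  -0.2358]
row [1.184, -0.07, 0.044, 0.007, 0.002, -0.051] rows 8.5
```

View pics/w5.png

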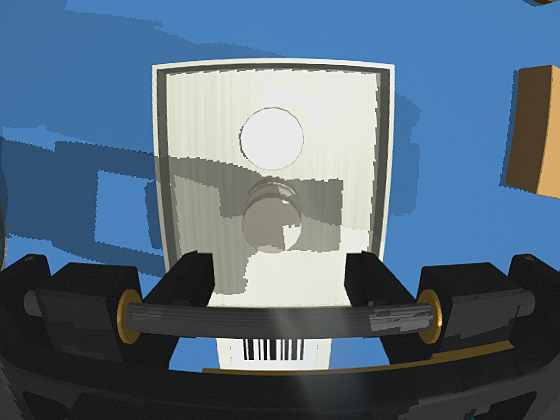

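Two jars are upright in the tray, at (272,138) and (271,222). Now the third, at (0.474, 0.311).

Emit:
servo_tool:
  deltas:
    - [0.11,-0.01,0.0,0,0,-0.01]
    - [0.25,-0.02,0.01,0,0,-0.02]
    - [0.39,-0.03,0.02,0,0,-0.03]
    - [0.53,-0.04,0.03,0,0,-0.04]
    - [0.67,-0.045,0.04,0,0,-0.05]

```text
time: 8.4
tcp_pos: [0.4574, 0.1581, 0.1903]
tcp_rot: [-3.141, 0.0, 1.524]
wrist_force: [0.4, 0.1, -0.3]
width: 0.0662
```

Emit:
servo_tool:
  deltas:
    - [0.14,0,0,0,0,0]
    - [0.28,-0.01,0,0,0,0]
    - [0.4,-0.01,0,0,0,0]
    - [0.48,-0.01,0,0,0,0]
    - [0.51,-0.01,0,0,0,0]

```text
time: 8.82
tcp_pos: [0.4614, 0.3123, 0.1901]
tcp_rot: [-3.141, -0.0, 1.528]
wrist_force: [-0.0, -0.5, -1.0]
width: 0.066
```

```bash
python3 go.py 0.474 0.311 0.055 1.526
```

```text
t 8.8167 w 0.06599514516105341 F [-0.029  -0.4738 -0.9734] grasp now [0.4614 0.3124 0.1448] q [0.3817 0.2698 1.7448 0.0008 1.1278 0.4246]
row [-0.003, 0.042, 0.299, -0.001, -0.0, 0.001] rows 2.2
```

Emit:
servo_tool:
  deltas:
    - [-0.003,0.042,0.03,0,0,0]
    - [-0.003,0.042,0.12,0,0,0]
    - [-0.003,0.042,0.22,0,0,0]
    - [-0.003,0.042,0.295,0,0,0]
    - [-0.003,0.042,0.295,0,0,0]

```text
time: 9.23
tcp_pos: [0.4713, 0.3055, 0.0971]
tcp_rot: [-3.132, 0.004, 1.524]
wrist_force: [-0.3, -0.9, 0.3]
width: 0.0663
```

Emit:
servo_tool:
  deltas:
    - [0,0,0,0,0,0]
    - [0,0,0,0,0,0]
    - [0,0,0,0,0,0]
    - [0,0,0,0,0,0]
  claw: -0.4

```text
time: 9.57
tcp_pos: [0.476, 0.3081, 0.1045]
tcp_rot: [3.139, -0.001, 1.524]
wrist_force: [-0.7, -0.3, 1.6]
width: 0.0449
```

Emit:
servo_tool:
  deltas:
    - [0,0,-0.1,0,0,0]
    - [0,0,-0.2,0,0,0]
    - [0,0,-0.3,0,0,0]
    - [0,0,-0.3,0,0,0]

```text
time: 9.9
tcp_pos: [0.4784, 0.3094, 0.2004]
tcp_rot: [3.13, -0.005, 1.525]
wrist_force: [1.3, 0.9, 0.5]
width: 0.045
```

```bash
python3 go.py 0.438 -0.104 0.15 1.446;python3 -c "
from h import *
im=snapshot('wrist')
cv2.imwrite('pics/w6.png',im)"
```

```text
t 9.9 w 0.04501507309483836 F [1.3392 0.8979 0.4708] grasp now [0.479  0.3096 0.1551] q [0.3657 0.2751 1.7144 0.     1.1397 0.4118]
row [-1.383, -0.071, 0.009, 0.007, -0.003, 0.05] rows 10.0
```

View pics/w6.png

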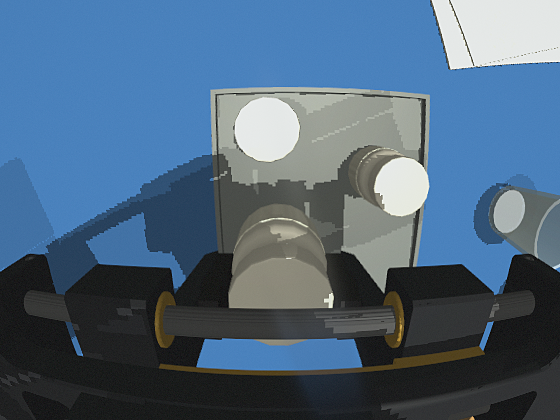

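The third jar is held and the remaining two stand upright in stock.

Emit:
servo_tool:
  deltas:
    - [-0.08,0,0,0,0,0.01]
    - [-0.22,-0.01,0,0,0,0.02]
    - [-0.36,-0.02,0,0,0,0.03]
    - [-0.5,-0.03,0,0,0,0.04]
    - [-0.635,-0.035,0,0,0,0.05]

```text
time: 10.37
tcp_pos: [0.4543, 0.1169, 0.192]
tcp_rot: [-3.141, 0.0, 1.446]
wrist_force: [1.4, -0.8, -0.7]
width: 0.045
```

Emit:
servo_tool:
  deltas:
    - [-0.13,0,0,0,0,0]
    - [-0.27,-0.01,0,0,0,0]
    - [-0.41,-0.01,0,0,0,0]
    - [-0.54,-0.01,0,0,0,0]
    - [-0.64,-0.01,0,0,0,0]

```text
time: 10.78
tcp_pos: [0.4277, -0.0744, 0.1924]
tcp_rot: [3.142, 0.001, 1.445]
wrist_force: [1.0, 0.1, -0.4]
width: 0.045
```

```bash
python3 go.py 0.438 -0.104 0.06 1.446
```

```text
t 10.7833 w 0.04496926448677437 F [ 1.0335  0.1478 -0.43  ] grasp now [ 0.4276 -0.0744  0.1471] q [-0.4467 -0.0009  2.0476 -0.0006  1.0948 -0.3205]
row [-0.094, 0.047, 0.291, -0.0, 0.0, -0.001] rows 2.2
```

Emit:
servo_tool:
  deltas:
    - [-0.06,0.03,0,0,0,0]
    - [-0.085,0.047,0.04,0,0,0]
    - [-0.085,0.047,0.1,0,0,0]
    - [-0.085,0.047,0.14,0,0,0]
    - [-0.085,0.047,0.15,0,0,0]

```text
time: 11.2
tcp_pos: [0.4378, -0.0985, 0.1453]
tcp_rot: [-3.137, -0.001, 1.445]
wrist_force: [-1.4, 1.1, -0.9]
width: 0.0448
```

```bash
python3 go.py 0.438 -0.104 0.0595 1.446
```

```text
t 11.2 w 0.04484188685628748 F [-1.3977  1.054  -0.912 ] grasp now [ 0.4376 -0.0984  0.1   ] q [-0.487   0.1204  2.0361 -0.0001  0.9895 -0.3611]
row [-0.018, 0.003, 0.135, -0.003, -0.001, -0.001] rows 1.0
```

Emit:
servo_tool:
  deltas:
    - [-0.016,0,0.03,0,0,0]
    - [-0.016,0,0.07,0,0,0]
    - [-0.016,0,0.11,0,0,0]
    - [-0.016,0,0.132,0,0,0]
    - [-0.016,0,0.135,0,0,0]

```text
time: 11.62
tcp_pos: [0.4383, -0.1034, 0.1062]
tcp_rot: [-3.14, -0.001, 1.446]
wrist_force: [-0.2, 0.8, -0.5]
width: 0.0448
```

Emit:
servo_tool:
  deltas:
    - [0,0,0,0,0,0]
    - [0,0,0,0,0,0]

```text
time: 11.78
tcp_pos: [0.4393, -0.1039, 0.1078]
tcp_rot: [3.141, 0.0, 1.446]
wrist_force: [-0.6, 0.0, -0.4]
width: 0.0451
```

Emit:
servo_tool:
  deltas:
    - [0,0,0,0,0,0]
    - [0,0,0,0,0,0]
    - [0,0,0,0,0,0]
  claw: 0.5

```text
time: 12.03
tcp_pos: [0.4393, -0.1039, 0.1078]
tcp_rot: [3.14, 0.001, 1.446]
wrist_force: [-0.2, 0.6, -0.4]
width: 0.0629
```

Emit:
servo_tool:
  deltas:
    - [0,0,-0.1,0,0,0]
    - [0,0,-0.22,0,0,0]
    - [0,0,-0.33,0,0,0]
    - [0,0,-0.45,0,0,0]
    - [0,0,-0.5,0,0,0]

```text
time: 12.45
tcp_pos: [0.4405, -0.1045, 0.2624]
tcp_rot: [3.135, 0.003, 1.446]
wrist_force: [1.3, -0.6, -0.4]
width: 0.0663
```

```bash
python3 go.py 0.514 -0.423 0.26 0.26;python3 -c "
from h import *
im=snapshot('wrist')
cv2.imwrite('pics/w7.png',im)"
```

```text
t 12.45 w 0.06626735817373687 F [ 1.3396 -0.6165 -0.4302] grasp now [ 0.4408 -0.1046  0.2171] q [-0.4961 -0.0621  1.9484  0.      1.2481 -0.3714]
row [-1.023, 0.376, -0.138, 0.005, -0.001, 0.755] rows 9.5
```

View pics/w7.png

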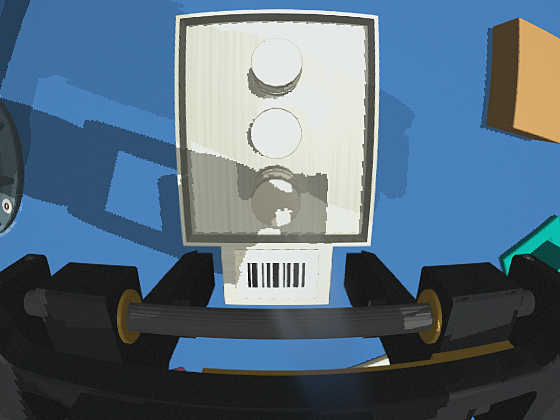

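Three jars stand upright in the order tray at (277,63), (276,134) and (276,200), and the slip is at (277,275). Next is the scanner.

Emit:
servo_tool:
  deltas:
    - [-0.07,0.03,-0.02,0,0,0.08]
    - [-0.18,0.07,-0.05,0,0,0.15]
    - [-0.3,0.11,-0.08,0,0,0.23]
    - [-0.42,0.15,-0.1,0,0,0.31]
    - [-0.53,0.19,-0.13,0,0,0.39]

```text
time: 12.92
tcp_pos: [0.4755, -0.2702, 0.2958]
tcp_rot: [-3.141, 0.0, 0.829]
wrist_force: [1.0, -0.8, -0.4]
width: 0.0661
```

```bash
python3 -c "
from h import *
w=calibration('wrist')"; python3 go.py 0.514 -0.423 0.26 0.26
```

```text
t 12.9167 w 0.06610503058495298 F [ 0.9843 -0.7701 -0.4419] grasp now [ 0.4754 -0.2702  0.2505] q [-0.7339  0.125   1.6849 -0.0001  1.3323  0.0079]
row [-0.289, 0.439, -0.032, -0.0, 0.0, 0.362] rows 4.6
```

Emit:
servo_tool:
  deltas:
    - [-0.08,0.1,-0.01,0,0,0.07]
    - [-0.15,0.21,-0.02,0,0,0.15]
    - [-0.22,0.32,-0.03,0,0,0.23]
    - [-0.26,0.4,-0.03,0,0,0.3]
    - [-0.289,0.43,-0.03,0,0,0.362]
  claw: 0.7

```text
time: 13.33
tcp_pos: [0.5134, -0.4228, 0.3042]
tcp_rot: [3.141, -0.0, 0.259]
wrist_force: [-1.1, -0.3, 0.3]
width: 0.075
```

Emit:
servo_tool:
  deltas:
    - [0,0,0,0,0,0]
    - [0,0,0,0,0,0]
    - [0,0,0,0,0,0]

```text
time: 13.58
tcp_pos: [0.513, -0.4183, 0.3045]
tcp_rot: [-3.14, 0.0, 0.27]
wrist_force: [0.2, -0.6, 0.1]
width: 0.0746
```

```bash
python3 go.py 0.514 -0.423 0.148 0.26;python3 -c "
from h import *
w=calibration('wrist');im=snapshot('wrist')
cv2.imwrite('pics/w8.png',im)
np.savez('w8.npz',**w)
yaw=.26;c,s=np.cos(yaw),np.sin(yaw)
for p in [(35,23),(35,-23),(-65,23),(-65,-23)]:
  x,y=np.array(p)/1000;print(p,np.round(proj(w,[.522+c*x-s*y,-.4205+s*x+c*y,.169],True)))
"
```

```text
t 13.5833 w 0.07457954504270149 F [ 0.1937 -0.5742  0.0856] grasp now [ 0.5129 -0.4182  0.2592] q [-0.8631  0.3703  1.3676  0.0002  1.4053  0.4377]
row [-0.001, 0.017, 0.371, -0.001, 0.0, 0.006] rows 2.7
(35, 23) [252. 163.]
(35, -23) [321. 164.]
(-65, 23) [254. 295.]
(-65, -23) [314. 296.]
```

View pics/w8.png

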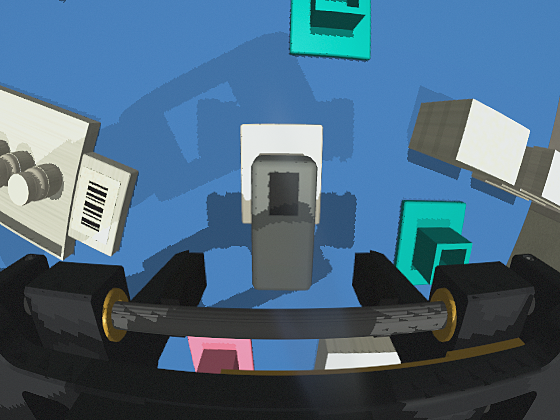

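The head's corners are at about (252,158), (322,158) and (254..314,290), against predictions of (252,163), (321,164) and (254..314,295). That confirms the white stand's scanner and its yaw, offset by about 2 mm in x.

Emit:
servo_tool:
  deltas:
    - [0.004,0.014,0.06,0,0,0.006]
    - [0.004,0.014,0.16,0,0,0.006]
    - [0.004,0.014,0.26,0,0,0.006]
    - [0.004,0.014,0.33,0,0,0.006]
    - [0.004,0.014,0.365,0,0,0.006]

```text
time: 14.05
tcp_pos: [0.5145, -0.4205, 0.1924]
tcp_rot: [-3.137, 0.002, 0.26]
wrist_force: [-1.0, -0.4, -0.5]
width: 0.0751
```

Emit:
servo_tool:
  deltas:
    - [0,0,0,0,0,0]
    - [0,0,0,0,0,0]
    - [0,0,0,0,0,0]

```text
time: 14.3
tcp_pos: [0.5163, -0.4236, 0.198]
tcp_rot: [3.139, -0.001, 0.258]
wrist_force: [-0.2, 0.0, -0.4]
width: 0.075
```

```bash
python3 go.py 0.515 -0.4225 0.148 0.26
python3 -c "
from h import *
w=np.load('w8.npz');print(onz(w,96,203,.027,True), proj(w,[.4264,-.1966,.027],True))"
```

```text
t 14.3 w 0.07498664441099759 F [-0.1639  0.0249 -0.4347] grasp now [ 0.5164 -0.4237  0.1527] q [-0.8644  0.4802  1.4402  0.      1.2179  0.4482]
row [-0.003, -0.005, 0.016, 0.002, -0.001, -0.001] rows 0.1
[ 0.4326 -0.1984  0.027 ] (np.float64(94.44840818706174), np.float64(207.21877152288184))
```

Emit:
servo_tool:
  deltas:
    - [0,-0.003,0.014,0,0,0]
    - [0,-0.003,0.014,0,0,0]
    - [0,-0.003,0.014,0,0,0]
    - [0,-0.003,0.014,0,0,0]
    - [0,-0.003,0.014,0,0,0]
  claw: -0.5
  force: 35

```text
time: 14.72
tcp_pos: [0.5153, -0.4225, 0.1919]
tcp_rot: [3.141, -0.0, 0.257]
wrist_force: [0.5, -0.2, 2.0]
width: 0.0456
```

Emit:
servo_tool:
  deltas:
    - [0,0,-0.01,0,0,0]
    - [0,0,-0.04,0,0,0]
    - [0,0,-0.08,0,0,0]
    - [0,0,-0.12,0,0,0]
    - [0,0,-0.16,0,0,0]

```text
time: 15.13
tcp_pos: [0.5154, -0.4225, 0.2414]
tcp_rot: [3.141, -0.0, 0.257]
wrist_force: [0.0, -0.7, -1.3]
width: 0.0459
```

```bash
python3 go.py 0.516 -0.423 0.27 0.26
python3 -c "
from h import *
im=snapshot('scene')
cv2.imwrite('pics/s9.png',cv2.resize(im[90:220,140:340],None,fx=4,fy=4))
im=snapshot('wrist')
cv2.imwrite('pics/w9.png',im)"
```

```text
t 15.1333 w 0.045898911682773685 F [ 0.017  -0.6919 -1.2999] grasp now [ 0.5154 -0.4225  0.1961] q [-0.8644  0.433   1.4134 -0.      1.2941  0.4492]
row [0.002, 0.002, -0.246, 0.001, -0.0, -0.002] rows 1.8
```

View pics/s9.png

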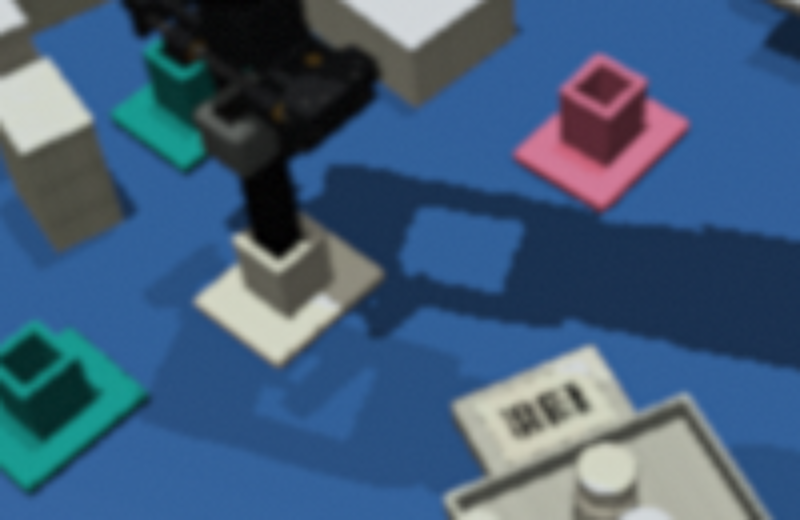

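View pics/w9.png

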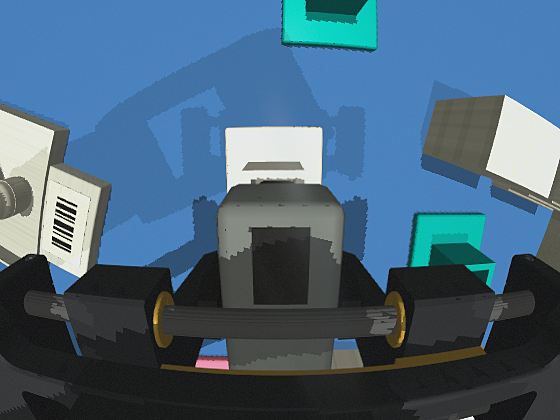

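The scanner is held straight and rising. I'll check the reach of the final tilt with a planar fit to the logged poses.

```bash
python3 - <<'E'
from h import *
D=[((.2236,.5293,.3018),.1815,1.608),((.3878,.3995,.2879),.1541,1.6685),((.5402,.2822,.2066),.3544,1.5966),((.4814,.0882,.1876),.1325,1.9165),((.4518,.0178,.1281),.1628,2.0327),((.4651,.2396,.1898),.2012,1.8308),((.4614,.3123,.1901),.2698,1.7448),((.4361,-.045,.19),.0138,2.0387),((.513,-.4183,.3045),.3703,1.3676),((.5154,-.4225,.2414),.433,1.4134),((.4405,-.1045,.2624),-.0621,1.9484)]
A=[];b=[]
for p,a,c in D:
    # r = a0 + L1 s2 + L2 s23 + e c23 ; z = k + L1 c2 + L2 c23 - e s23
    A.append([1,0,np.sin(a),np.sin(a+c),np.cos(a+c)]);b.append(np.hypot(*p[:2]))
    A.append([0,1,np.cos(a),np.cos(a+c),-np.sin(a+c)]);b.append(p[2])
A=np.array(A);x,res,rk,sv=np.linalg.lstsq(A,b,rcond=None);print(x,rk,np.abs(A@x-b).max())
from scipy.optimize import fsolve
a0,k,L1,L2,e=x
L=np.array([.428,-.197,.027])
for h0 in (.33,.4,.45):
  Lt=h0-k
  for th in (35,40,45,50,55):
    t=np.radians(th);psi=-.125
    X=np.array([np.cos(psi)*np.cos(t),np.sin(psi)*np.cos(t),np.sin(t)])
    Z=np.array([-np.cos(psi)*np.sin(t),-np.sin(psi)*np.sin(t),np.cos(t)])
    tcp=L+.15*X+.057*X+.044*Z; wr=tcp+Lt*Z; r=np.hypot(*wr[:2]);
    f=lambda q:[a0+L1*np.sin(q[0])+L2*np.sin(q[0]+q[1])+e*np.cos(q[0]+q[1])-r,h0+L1*np.cos(q[0])+L2*np.cos(q[0]+q[1])-e*np.sin(q[0]+q[1])-wr[2]]
    q,_,ok,_=fsolve(f,[-.1,2.],full_output=1)
    print(h0,th,"Lt",Lt.round(3),"tcp",tcp,"j2,3",q,ok,"j5~",np.pi-t-q.sum())
E
```

```text
[0.0168 0.0753 0.4255 0.5123 0.0832] 5 0.0012013509022848479
0.33 35 Lt 0.255 tcp [ 0.5712 -0.215   0.1818] j2,3 [0.182  1.9892] 1 j5~ 0.359507235694287
0.33 40 Lt 0.255 tcp [ 0.5573 -0.2132  0.1938] j2,3 [0.1228 2.0627] 1 j5~ 0.2578690492330509
0.33 45 Lt 0.255 tcp [ 0.5424 -0.2114  0.2045] j2,3 [0.0683 2.135 ] 1 j5~ 0.15288652548342618
0.33 50 Lt 0.255 tcp [ 0.5266 -0.2094  0.2139] j2,3 [0.0198 2.2055] 1 j5~ 0.043608938267877484
0.33 55 Lt 0.255 tcp [ 0.51   -0.2073  0.2218] j2,3 [-0.0208  2.2737] 1 j5~ -0.07125239871823785
0.4 35 Lt 0.325 tcp [ 0.5712 -0.215   0.1818] j2,3 [0.1296 2.0855] 1 j5~ 0.31566355671817936
0.4 40 Lt 0.325 tcp [ 0.5573 -0.2132  0.1938] j2,3 [0.0683 2.1688] 1 j5~ 0.20636449302230675
0.4 45 Lt 0.325 tcp [ 0.5424 -0.2114  0.2045] j2,3 [0.0145 2.2496] 1 j5~ 0.09204187510280004
0.4 50 Lt 0.325 tcp [ 0.5266 -0.2094  0.2139] j2,3 [-0.0288  2.3271] 1 j5~ -0.029296744781071915
0.4 55 Lt 0.325 tcp [ 0.51   -0.2073  0.2218] j2,3 [-0.0577  2.3999] 1 j5~ -0.16052301070403852
0.45 35 Lt 0.375 tcp [ 0.5712 -0.215   0.1818] j2,3 [0.0931 2.1524] 1 j5~ 0.2852389473510337
0.45 40 Lt 0.375 tcp [ 0.5573 -0.2132  0.1938] j2,3 [0.0312 2.2421] 1 j5~ 0.17011093521390697
0.45 45 Lt 0.375 tcp [ 0.5424 -0.2114  0.2045] j2,3 [-0.0201  2.3282] 1 j5~ 0.048070911533355964
0.45 50 Lt 0.375 tcp [ 0.5266 -0.2094  0.2139] j2,3 [-0.056   2.4092] 1 j5~ -0.08425429753559532
0.45 55 Lt 0.375 tcp [ 0.51   -0.2073  0.2218] j2,3 [-0.0692  2.4828] 1 j5~ -0.2319495162975218
```

Emit:
servo_tool:
  deltas:
    - [0,0,-0.05,0,0,0]
    - [0,0,-0.12,0,0,0]
    - [0,0,-0.2,0,0,0]
    - [0,0,-0.28,0,0,0]
    - [0,0,-0.33,0,0,0]

```text
time: 15.65
tcp_pos: [0.5156, -0.4227, 0.3415]
tcp_rot: [3.139, -0.001, 0.257]
wrist_force: [0.3, -0.4, -3.1]
width: 0.0457
```

```bash
python3 go.py 0.57 -0.16 0.29 0.257; python3 - <<'E'
from h import *
w=calibration('wrist');im=snapshot('wrist');cv2.imwrite('pics/w10.png',im)
t=calibration('top');it=cv2.imread('pics/top0.png')
# barcode dark pixels: top view
g=cv2.cvtColor(it,cv2.COLOR_BGR2GRAY);m=np.zeros_like(g);m[222:265,286:308]=1
m=((g<110)&(m>0)).astype(np.uint8);ys,xs=np.nonzero(m);print(xs.min(),xs.max(),ys.min(),ys.max(),onz(t,(xs.min()+xs.max())/2,(ys.min()+ys.max())/2,.027))
E
```

```text
t 15.65 w 0.0457258137914122 F [ 0.2687 -0.3548 -3.1348] grasp now [ 0.5157 -0.4228  0.2962] q [-0.8643  0.3536  1.3153 -0.0001  1.4694  0.4492]
row [0.398, -0.801, 0.019, 0.002, -0.001, 0.0] rows 6.4
286 307 222 264 [ 0.4304 -0.1935  0.027 ]
```

View pics/w10.png

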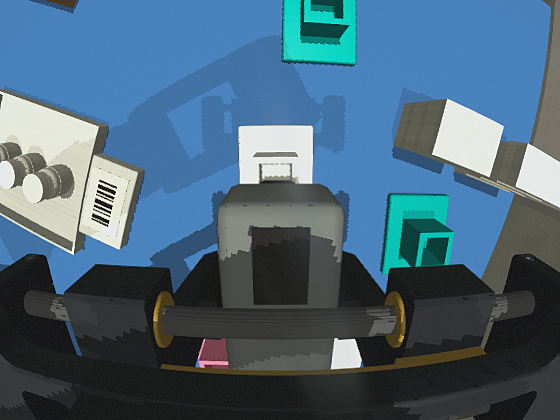

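The scanner is clear of its socket: the white stand is empty at (275,160), and the slip is at about (105,200). I'll move over and tip it.

Emit:
servo_tool:
  deltas:
    - [0.03,-0.06,0,0,0,0]
    - [0.09,-0.18,0,0,0,0]
    - [0.15,-0.3,0.01,0,0,0]
    - [0.21,-0.42,0.01,0,0,0]
    - [0.27,-0.54,0.02,0,0,0]

```text
time: 16.12
tcp_pos: [0.5522, -0.2434, 0.332]
tcp_rot: [-3.141, 0.0, 0.256]
wrist_force: [0.1, -0.3, -2.9]
width: 0.0461
```

```bash
python3 go.py 0.57 -0.16 0.27 0.257 0.785
```

```text
t 16.1167 w 0.046130506166760316 F [ 0.0861 -0.2842 -2.9401] grasp now [ 0.5522 -0.2434  0.2867] q [-0.6117  0.2207  1.5003  0.0001  1.4207  0.7027]
row [0.021, -0.254, 0.1, 0.0, 0.5, -0.0] rows 6.3
```

Emit:
servo_tool:
  deltas:
    - [0.01,-0.07,0.02,0,0.06,0]
    - [0.01,-0.14,0.03,0,0.13,0]
    - [0.02,-0.2,0.05,0,0.2,0]
    - [0.02,-0.24,0.06,0,0.27,0]
    - [0.02,-0.254,0.08,0,0.34,0]

```text
time: 16.53
tcp_pos: [0.5383, -0.1678, 0.3084]
tcp_rot: [3.14, -0.539, 0.259]
wrist_force: [-0.1, 0.6, -3.9]
width: 0.0456
```

```bash
python3 go.py 0.57 -0.16 0.25 0.257 0.785
```

```text
t 16.5333 w 0.04560784159641942 F [-0.1398  0.6444 -3.8856] grasp now [ 0.5608 -0.1619  0.2696] q [-0.7069 -0.0508  1.914   0.5191  1.0147  0.3856]
row [-0.043, 0.002, 0.077, 0.0, 0.157, 0.001] rows 2.0
```

Emit:
servo_tool:
  deltas:
    - [-0.01,0,0.02,0,0.05,0]
    - [-0.02,0.002,0.04,0,0.1,0]
    - [-0.04,0.002,0.07,0,0.14,0]
    - [-0.043,0.002,0.077,0,0.157,0]
    - [-0.043,0.002,0.077,0,0.157,0]

```text
time: 16.95
tcp_pos: [0.5379, -0.1697, 0.2793]
tcp_rot: [-3.137, -0.778, 0.252]
wrist_force: [-0.3, 0.3, -2.4]
width: 0.0456
```

```bash
python3 go.py 0.57 -0.16 0.19 0.257 0.785;python3 - <<'E'
from h import *
w=calibration('wrist');np.savez('w11.npz',**w);im=snapshot('wrist');cv2.imwrite('pics/w11.png',im)
im=snapshot('scene');cv2.imwrite('pics/s11.png',cv2.resize(im[110:310,180:400],None,fx=3,fy=3))
E
```

```text
t 16.95 w 0.04558397117714165 F [-0.2512  0.337  -2.4417] grasp now [ 0.5686 -0.1615  0.247 ] q [-0.8041 -0.0426  2.0516  0.8872  0.9135  0.0244]
row [-0.13, -0.003, 0.139, -0.001, 0.004, -0.002] rows 1.4
```

View pics/w11.png

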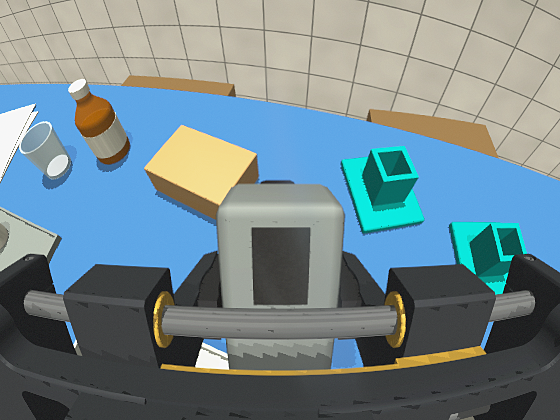

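View pics/s11.png

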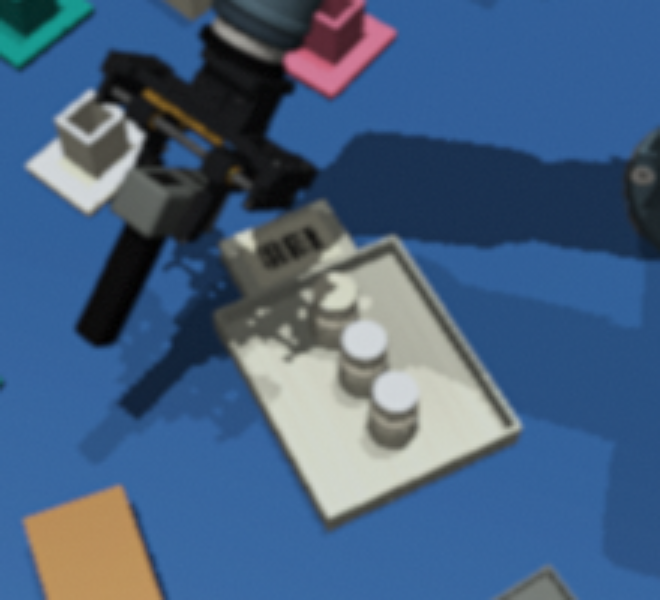

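```bash
python3 - <<'E'
from h import *
c=calibration('scene');print("barcode scene",onz(c,290/3+180,247/3+110,.027))
# tray-corner cross check in scene (rim z .03)
for p in [(218,315),(398,240),(520,430),(332,527)]: print(onz(c,p[0]/3+180,p[1]/3+110,.03))
s=sense();Rc=R.from_euler("xyz",s["tcp_rot"]);w=calibration('wrist')
for gx in (-.006,-.0085,-.011):
  for (X,Z) in ((.035,.157),(-.065,.157)):
    pt=s["tcp_pos"]+Rc.apply([X-gx,0,.0453-(Z-.1346)]);print(gx,X,np.round(proj(w,pt,True),1))
g=s["tcp_pos"]+Rc.apply([0,0,.0453]);X=Rc.apply([1,0,0]);Z=-Rc.apply([0,0,1]);win=g-.0565*X+.0014*Z
print("window",win,"proj",np.array(proj(c,win)),"foot",win+.065*X-.136*Z)
E
```

```text
barcode scene [ 0.4258 -0.1941  0.027 ]
[ 0.5286 -0.1658  0.03  ]
[ 0.3334 -0.1388  0.03  ]
[0.3665 0.0932 0.03  ]
[0.5628 0.0747 0.03  ]
-0.006 0.035 [278.7 209.9]
-0.006 -0.065 [278.8 412. ]
-0.0085 0.035 [278.7 202.6]
-0.0085 -0.065 [278.8 408.9]
-0.011 0.035 [278.7 195.3]
-0.011 -0.065 [278.8 405.7]
window [ 0.5301 -0.1727  0.2106] proj [247.225  176.6419] foot [ 0.6672 -0.1367  0.1595]
```

```bash
python3 - <<'E'
from h import *
w=calibration('wrist');s=sense();Rc=R.from_euler("xyz",s["tcp_rot"]).as_matrix()
T=w["camera_from_world"];W=np.eye(4);W[:3,:3]=Rc;W[:3,3]=s["tcp_pos"];CT=T@W
def cal(p,r):
    V=np.eye(4);V[:3,:3]=R.from_euler("xyz",r).as_matrix();V[:3,3]=p
    return dict(intrinsics=w["intrinsics"],camera_from_world=CT@np.linalg.inv(V))
for n,p,r,box in (("w7",(.4405,-.1045,.2624),(3.135,.003,1.446),(240,255,315,295)),("w8",(.513,-.4183,.3045),(-3.14,0,.27),(80,175,115,235)),("w10",(.5156,-.4227,.3415),(3.139,-.001,.257),(88,172,122,232))):
    g=cv2.cvtColor(cv2.imread(f"pics/{n}.png"),cv2.COLOR_BGR2GRAY);x0,y0,x1,y1=box
    ys,xs=np.nonzero(g[y0:y1,x0:x1]<70);(cx,cy),sz,a=cv2.minAreaRect(np.stack([xs,ys],1).astype(np.float32))
    print(n,len(xs),cx+x0,cy+y0,sz,onz(cal(p,r),cx+x0,cy+y0,.027,True))
c=cal((.4405,-.1045,.2624),(3.135,.003,1.446))
for q in [(177,13),(380,18),(371,245),(182,243)]: print("tray",onz(c,*q,.03,True))
print("panel",[onz(c,*q,.026,True) for q in [(222,248),(331,248),(329,303),(226,303)]])
E
```

```text
w7 487 276.0 274.5 (23.0, 56.0) [ 0.4275 -0.1947  0.027 ]
w8 386 93.56106185913086 205.90509414672852 (19.284120559692383, 47.18004608154297) [ 0.4268 -0.1948  0.027 ]
w10 321 97.65346622467041 199.03465461730957 (30.74212646484375, 48.488861083984375) [ 0.4296 -0.1845  0.027 ]
tray [0.3652 0.0915 0.03  ]
tray [0.5635 0.0613 0.03  ]
tray [ 0.5325 -0.173   0.03  ]
tray [ 0.3329 -0.1452  0.03  ]
panel [array([ 0.3744, -0.1572,  0.026 ]), array([ 0.4894, -0.1719,  0.026 ]), array([ 0.4829, -0.2404,  0.026 ]), array([ 0.3657, -0.2253,  0.026 ])]
```

```bash
python3 go.py 0.5697 -0.1586 0.172 0.257 0.785
```

```text
t 17.05 w 0.04577815258197168 F [ 0.5382 -0.2584 -1.8249] grasp now [ 0.5699 -0.1623  0.2493] q [-0.8027 -0.0435  2.0473  0.8845  0.9141  0.0276]
row [-0.18, -0.012, 0.185, -0.0, 0.004, -0.0] rows 1.9
```

Emit:
servo_tool:
  deltas:
    - [-0.03,-0.004,0.03,0,0,0]
    - [-0.07,-0.008,0.07,0,0.002,0]
    - [-0.12,-0.012,0.12,0,0.004,0]
    - [-0.16,-0.012,0.165,0,0.004,0]
    - [-0.18,-0.012,0.185,0,0.004,0]

```text
time: 17.47
tcp_pos: [0.5391, -0.166, 0.2031]
tcp_rot: [-3.14, -0.785, 0.257]
wrist_force: [-0.2, 1.1, -2.4]
width: 0.0455
```

Emit:
servo_tool:
  deltas:
    - [0,0,0,0,0,0]
    - [0,0,0,0,0,0]
    - [0,0,0,0,0,0]
    - [0,0,0,0,0,0]
    - [0,0,0,0,0,0]

```text
time: 17.88
tcp_pos: [0.5398, -0.167, 0.2059]
tcp_rot: [3.139, -0.788, 0.259]
wrist_force: [-0.9, -0.1, -2.0]
width: 0.0459
```

```bash
cat > chk.py <<'E'
from h import *
s=sense();Rc=R.from_euler("xyz",s["tcp_rot"]);g=s["tcp_pos"]+Rc.apply([0,0,.0453]);X=Rc.apply([1,0,0]);Z=-Rc.apply([0,0,1]);win=g-.0565*X+.0014*Z
L=np.array([.4275,-.196,.027]);hit=win-X*(win[2]-.027)/X[2]
print(s["qvel"],"win",win,"dist",np.linalg.norm(win-L),"hit-L",hit-L,"tilt",np.degrees(np.arcsin(X[2])),"foot",win+.065*X-.136*Z,"F",s["wrist_force"],"w",s["width"])
E
python3 go.py 0.5697 -0.1586 0.172 0.257 0.785; python3 chk.py; python3 - <<'E'
from h import *
for n in('scene','top','wrist'): cv2.imwrite(f'pics/{n}12.png',snapshot(n))
im=cv2.imread('pics/scene12.png');cv2.imwrite('pics/s12.png',cv2.resize(im[100:300,160:420],None,fx=3,fy=3,interpolation=cv2.INTER_CUBIC))
E
```

```text
t 17.8833 w 0.045874996963076564 F [-0.858  -0.1157 -2.0465] grasp now [ 0.5709 -0.1589  0.174 ] q [-0.799   0.094   2.0987  1.0312  0.8019 -0.1846]
row [-0.007, -0.002, 0.002, 0.001, -0.002, 0.001] rows 0.1
[-0.0017  0.0028  0.0045  0.0028 -0.0001 -0.0036] win [ 0.5314 -0.1693  0.1349] dist 0.15213515962788582 hit-L [ 0.0002 -0.0008  0.    ] tilt 45.153517807786216 foot [ 0.669  -0.1332  0.0851] F [-0.858  -0.1157 -2.0465] w 0.045874996963076564
```

View pics/s12.png

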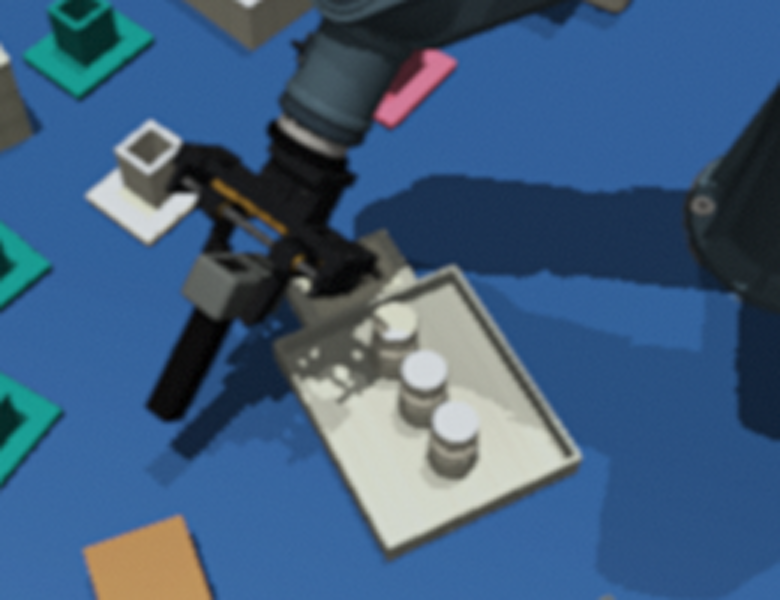

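View pics/top12.png

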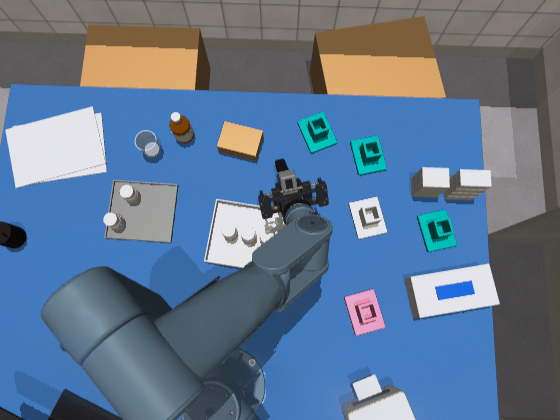

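View pics/wrist12.png

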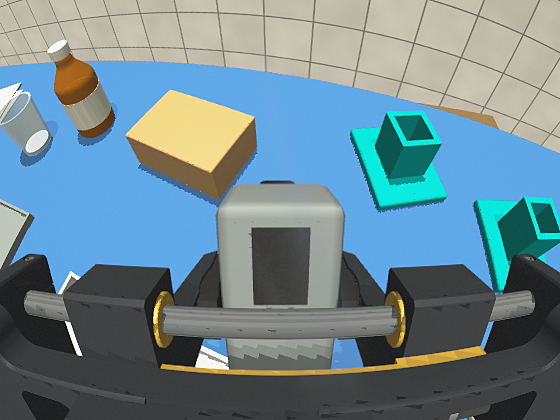

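The scene view shows three upright jars in the tray and the scanner's nose over the slip, with the handle free in the air. The top view shows two jars left at (129,191) and (113,220), the stand empty at (369,217), and the bottle, carton and beaker unmoved. I'll let it settle briefly, then hand in.

Emit:
servo_tool:
  deltas:
    - [-0.005,0,0,0,0,0]
    - [-0.005,0,0,0,0,0]
    - [-0.005,0,0,0,0,0]
    - [-0.005,0,0,0,0,0]
    - [-0.005,0,0,0,0,0]

```text
time: 18.45
tcp_pos: [0.5382, -0.1668, 0.2036]
tcp_rot: [-3.141, -0.787, 0.257]
wrist_force: [-0.5, -0.9, -2.8]
width: 0.0456
```

```bash
python3 chk.py && python3 -c "
from workcell import ticket
print(ticket.hand_in())"
```

```text
[-0.0002 -0.0002  0.0011 -0.0002 -0.0005 -0.0017] win [ 0.5297 -0.1691  0.1325] dist 0.14938411767861504 hit-L [ 0.0005  0.0002 -0.    ] tilt 45.08766064883113 foot [ 0.6673 -0.1329  0.0826] F [-0.5061 -0.9156 -2.8102] w 0.045589684219320366
the job is handed in; nothing more can be done
None
```

The job is done and handed in at about 18.5 s. Three jars stand upright in the order tray, two stand in the stock tray, and the scanner is held still in the gripper over the order slip.

- **Scanner aim:** By arm pose and the measured grip, the window is 149 mm from the slip's middle, tipped 45° nose-down. Its line of sight meets the slip within about 1 mm of the middle I measured. That middle is itself only good to a few mm: most camera readings agreed within 3 mm, but the raw scene-camera view put the tray about 7 mm off in y, and one shadowed wrist reading was about 11 mm off. I left those two out.
- **Clearance:** The handle's foot is about 83 mm above the counter. The wrist force is only about the scanner's weight, and the joints are at rest.
- **Rest of the scene:** In the last pictures the bottle, carton and beaker are where they started. One of the three tray jars is partly hidden by the arm in the last top view, but it shows upright in the last scene view. No other checks failed.

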